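Shut and lock the filter access panel

TASK

The access panel on top of the white bench filter unit stands ajar. With closed fingertips, first push the panel fully shut; then put a fingertip in the finger slot of each of its two round quarter-turn fasteners and turn both clockwise (seen from above) fully to the stop, so that the panel is locked. Pick nothing up, do not raise the panel, and leave the things standing around where they are.

Things in the scene. Friction and masses are not known exactly. Their poses are not given: they have to be found in the camera images.
- filter_unit: low white housing, 190 mm deep (x) x 250 mm wide (y), rim 66 mm above the bench, 72 mm with the shut panel, 90 mm to the tops of the fasteners; it cannot move. Origin: centre of its underside on the bench. Own x axis points from its near side (louvres and switch) to its far side (panel hinge), y to its left, z up
- panel (a joint): opening of the bare metal access panel (168x250x6 mm), rad: 0 = shut flat, grows as the near edge rises. Hinged along its far edge, on a line parallel to the unit's y axis, 75 mm beyond the unit's centre, 66 mm above the bench. Starts at 0.20 to 0.35; hard stops at 0 and 0.45; the stiff hinge stays where left and takes 3 to 5 N at the near edge to close
- panel_press (a point): place to push: top surface of the panel, midway between the fasteners, 20 mm from the near edge, 150 mm from the hinge line (72 mm above the bench when shut)
- fastener_left (a joint): left fastener, rad: 0 = open (slot runs left-right), grows clockwise seen from above to a hard stop at 1.571 = locked (slot runs near-far, toward a small dark bar on the panel's near edge). Starts at 0 to 0.35, stays where left; takes about 0.15 N m (6 N at 26 mm). Its cam tongue then catches under the housing, so shut the panel before turning
- fastener_right (a joint): right fastener, rad: 0 = open (slot runs left-right), grows clockwise seen from above to a hard stop at 1.571 = locked (slot runs near-far, toward a small dark bar on the panel's near edge). Starts at 0 to 0.35, stays where left; takes about 0.15 N m (6 N at 26 mm). Its cam tongue then catches under the housing, so shut the panel before turning
- slot_left (a point): left finger slot: on the turning axis, at the slot's floor (74 mm above the bench when shut). Head: steel disc 84 mm across, top 16 mm above here. Slot: straight across the head, 34 mm wide, 16 mm deep, open at both ends; closed fingertips fit in it, e.g. 26 mm from the centre. Own y axis: along the slot; z: turning axis. 55 mm from the panel's near edge, 72 mm left of its middle
- slot_right (a point): right finger slot: on the turning axis, at the slot's floor (74 mm above the bench when shut). Head: steel disc 84 mm across, top 16 mm above here. Slot: straight across the head, 34 mm wide, 16 mm deep, open at both ends; closed fingertips fit in it, e.g. 26 mm from the centre. Own y axis: along the slot; z: turning axis. 55 mm from the panel's near edge, 72 mm right of its middle
- beaker: an empty clear 150 ml beaker, 67 mm across, 81 mm tall; stands about 0.19 m to the left of the unit's centre; loose, to be left alone. Origin: centre of its underside
- bottle_small: a small amber screw-cap bottle, 41 mm across, 78 mm tall; stands close to the unit's right-hand side; loose, to be left alone. Origin: centre of its underside
- timer: a lab timer lying flat, 62x64x20 mm, to the right of the unit; loose, to be left alone. Origin: centre of its underside
- tube50: a standing 50 ml tube with a screw cap, 34 mm across, 100 mm tall, to the left; loose, to be left alone. Origin: centre of its underside
- petri: a lidded petri dish, 89 mm across, 15 mm tall, to the left; loose, to be left alone. Origin: centre of its underside

How it is judged:
By the outcome, as a careful person would: the job done as asked, in the order asked, and still so for the second after the job is handed in, with the robot touching nothing.
It also fails if it takes over 54 s, if anything falls off the work surface, if the arm or the gripper's body presses on something with over 40 N, if the wrist force passes 120 N, or if a joint passes its speed limit or range.

ROBOT

A 7-joint arm with a two-finger parallel gripper is mounted at the origin on a cart in front of the work surface, level with it; the furniture and walls round the work are solid. World frame = base frame: x ahead of the robot, y to its left, z up, the work surface at z = 0. Lengths are in m, angles in rad, forces in N, time in s.
With the tool pointing down it reaches from about 0.425 to 0.925 m from the base axis. Payload 6.8 kg.
Tool frame: the origin (TCP) lies at the very end of the fingers, on their centre line; the grasp point (between the pads) lies 19 mm behind it; z points along the fingers, y is the line along which they close (so a half turn about z gives the same grasp; the last joint's range is limited). The gripper opens to 85 mm and grips with 20 to 120 N. Pads are 22 mm wide; open, the fingers measure 114 mm over their backs; the gripper's body (76 mm by 85 mm) begins 54 mm behind the grasp point. The pads swing forward as they close: fully open they stand 13 mm farther back than shut.
Start: joints at [1.036, 0.477, 0.022, 1.555, -0.011, 1.109, -0.083], TCP at [0.279, -0.614, 0.231] pointing down, gripper open.
Joint ranges: [-2.96, 2.96], [-0.34, 2.1], [-1.41, 1.46], [0.24, 2.44], [-1.37, 4.51], [0.17, 1.92], [-2.96, 2.96]. Speed limits (rad/s): [2.39, 2.39, 3.14, 3.14, 3.14, 3.14, 3.14].

INTERFACE

Orientations are given as a unit quaternion [w, x, y, z].
In Python, from station import bot gives the robot as it stands.
- The arm moves only by the tool jog_arm, never from a script. Its argument "motion" is a list of rows, each a list of 7 numbers: the turn, a rotation vector about the tool's x, y, z in rad, then the shift along the tool's x, y, z in mm, then the finger opening in mm, from 0 to 85.4. A call has 1 to 10 rows; each row is the pose to reach, as a shift and turn from the pose commanded when the call began, along the tool's axes at that moment; what a row does not reach only later rows make up. A row lasts 1/8 s, in which the tool goes at most 62.5 mm and 10.7 degrees, less where a joint would pass 70% of its speed; a pose out of reach is approached as far as the arm can. A call with a gripper value outside its range is refused whole. The fingers move at their own pace and stop on an object; "grip_force" is the grip in N (left out, the last holds). Time passes only in rows, so rows that repeat a pose let the fingers close. It gives the time, the measured TCP pose, the force, the opening and the grip force at its end, in the units of the state.
- bot.get_obs(): the state, without advancing time (a new reading comes with each control period).
- bot.read_camera(name): name is "scene" or "top"; returns a dict with "pixels" (420x560x3 uint8, red, green, blue), "camera_matrix" (3x3 intrinsics, pixels), "T" (4x4, takes a point from camera to world coordinates). Camera axes: x right, y down, z forward; pixel columns grow to the right and rows downward; lengths in m; the calibration is good to about 2 mm. A picture is of the moment at which its call begins. There is no depth.
- bot.hand_in(): hands the job in; it is judged then, once.
Trained networks look in a picture, given as the dict that the camera call returned (one of the last four; its "shot" number tells which), for a name from the list of things; names that differ only in an ending like _2 or _b are one class to them, and where a whole thing is asked for, a point or a joint stands for the part that bears it (a point fixed in the world has none). Each returns a list of dicts, best first, with "score" (0 to 1); they miss things now and then, are a little off and sometimes report something else, mostly with a low value. They report only what shows in the picture. A call takes as long as a camera call.
- bot.spot_in(thing, picture): "xy" ([column, row] in pixels, amid what is visible of it).
- bot.tip_of(thing, picture): "xy" ([column, row] in pixels: a listed point, or the origin of a listed thing).
The state is a dict: "t": time; "q": joint angles; "joint_vel": joint speeds; "joint_torque": joint torques, N m; "eef_pos": TCP position; "tool_rot": TCP orientation; "contact_force": force on the tool from outside, world axes, zero at the start; "torque": the same for the moment, N m; "gripper_width": opening from 0.0 (shut) to 1.0 (fully open); "grasp_force": force on a finger pad.
Only numpy, scipy, OpenCV 4.12 (cv2) and the standard library are available. Lean on these libraries where they do the work, as an engineer would, in place of code of your own. Each camera call takes 0.05 s, during which the arm holds its last target. There are 200 camera calls.

## Working session

There is one attempt and no reset: what is moved stays moved. The work goes in short steps, Python scripts to look and compute and a tool call to move; the robot and the scene stay as the last step left them, time stands still between calls to the robot, and variables do not carry over. Pictures are saved under pics/ and viewed, at most 10 in all, crops included, and the job is handed in when it is done.

Besides the shell and the picture viewer there is one more tool, called after "Call:" as a command line: name --pt "numbers of a row" for each row, then --argument value for the rest. jog_arm: Moves the arm, as the interface text tells. Its arguments: {"type":"object","properties":{"motion":{"type":"array"},"grip_force":{"type":"number"}},"required":["motion"]}

```bash
mkdir -p pics; ls; cat > h.py <<'E'
import numpy as np, cv2
from station import bot
from scipy.spatial.transform import Rotation as R
def ray(p,xy):
    T=np.array(p["T"]);d=T[:3,:3]@np.linalg.inv(p["camera_matrix"])@[xy[0],xy[1],1];return T[:3,3],d
def at_z(p,xy,z):
    o,d=ray(p,xy);return o+d*(z-o[2])/d[2]
def tri(a,b):
    (o1,d1),(o2,d2)=a,b
    s=np.linalg.lstsq(np.c_[d1,-d2],o2-o1,rcond=None)[0];u=o1+s[0]*d1;v=o2+s[1]*d2
    return (u+v)/2,np.linalg.norm(u-v)
def rotm(o): 
    q=np.array(o["tool_rot"]);return R.from_quat(q[[1,2,3,0]]).as_matrix()
E
python3 - <<'E'
from h import *
s=bot.read_camera("scene");t=bot.read_camera("top")
cv2.imwrite("pics/a.png",np.hstack([s["pixels"],t["pixels"]])[:,:,::-1][:, :])
im=np.vstack([s["pixels"],t["pixels"]])[:,:,::-1]
cv2.imwrite("pics/s1.png",s["pixels"][:,:,::-1]);cv2.imwrite("pics/t1.png",t["pixels"][:,:,::-1])
for n in ["filter_unit","panel_press","slot_left","slot_right","beaker","bottle_small","timer","tube50","petri"]:
    a=bot.tip_of(n,s)[:2];b=bot.tip_of(n,t)[:2]
    f=lambda L:[(np.round(x["xy"]).tolist(),round(x["score"],2)) for x in L]
    print(n,f(a),f(b),end=' ')
    if a and b:
        P,e=tri(ray(s,a[0]["xy"]),ray(t,b[0]["xy"]));print(P.round(3),round(e,4),end='')
    print()
o=bot.get_obs();print(o["t"],rotm(o).round(3),o["eef_pos"],o["contact_force"])
E
```

```text
pics
filter_unit [([259.0, 240.0], 0.67)] [([273.0, 211.0], 0.55)] [ 0.527  0.056 -0.002] 0.0095
panel_press [([279.0, 206.0], 0.74)] [([295.0, 220.0], 0.69)] [ 0.493 -0.006  0.113] 0.0057
slot_left [([270.0, 222.0], 0.95)] [([266.0, 232.0], 0.86)] [0.455 0.069 0.11 ] 0.0032
slot_right [([271.0, 197.0], 0.58)] [([304.0, 201.0], 0.67), ([333.0, 191.0], 0.47)] [ 0.549 -0.027  0.111] 0.0123
beaker [([241.0, 281.0], 0.76), ([282.0, 204.0], 0.24)] [([223.0, 246.0], 0.91)] [ 0.42   0.207 -0.007] 0.0012
bottle_small [] [([335.0, 191.0], 0.44)] 
timer [([337.0, 186.0], 0.53), ([244.0, 280.0], 0.26)] [([417.0, 198.0], 0.88), ([170.0, 222.0], 0.23)] [ 0.579 -0.376  0.003] 0.0046
tube50 [([179.0, 292.0], 0.8)] [([172.0, 222.0], 0.59)] [0.487 0.364 0.005] 0.0038
petri [([200.0, 304.0], 0.93), ([182.0, 292.0], 0.61)] [([178.0, 245.0], 0.66)] [ 0.419  0.343 -0.001] 0.0014
1.0 [[ 0.91   0.414  0.   ]
 [ 0.414 -0.91  -0.   ]
 [ 0.     0.    -1.   ]] [ 0.2794362  -0.61447082  0.2313068 ] [-0.00806862  0.31010031 -0.51120297]
```

View pics/s1.png

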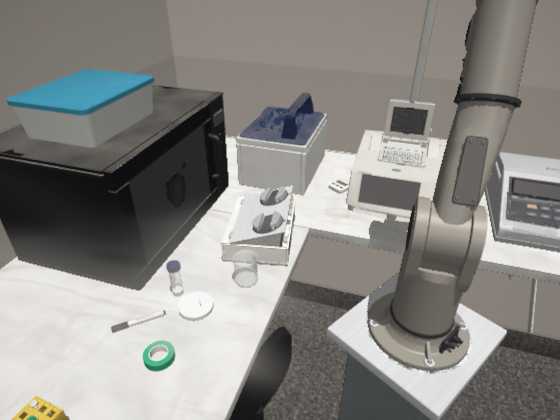

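View pics/t1.png

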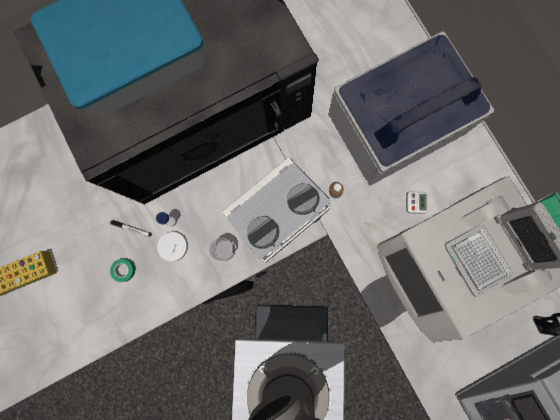

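The scene view shows the unit around (260,225), with its hinge to the far left. In the top view, the fastener heads are at about (263,232) and (303,199), the bottle is at (335,190), and the beaker is at (223,246). I'll enlarge both crops next.

```bash
python3 - <<'E'
from h import *
s=cv2.imread("pics/s1.png")[175:275,200:320];t=cv2.imread("pics/t1.png")[150:270,200:350]
a=cv2.resize(s,None,fx=5,fy=5,interpolation=cv2.INTER_CUBIC)
b=cv2.resize(t,None,fx=5,fy=5,interpolation=cv2.INTER_CUBIC)
for im,(c0,r0) in ((a,(200,175)),(b,(200,150))):
    for k in range(0,im.shape[1],100): cv2.putText(im,str(c0+k//5),(k,10),0,.4,(0,0,255));im[::8,k]=(0,0,255)
    for k in range(0,im.shape[0],100): cv2.putText(im,str(r0+k//5),(0,k+10),0,.4,(0,0,255));im[k,::8]=(0,0,255)
cv2.imwrite("pics/s2.png",a);cv2.imwrite("pics/t2.png",b)
o=bot.get_obs()
for n in("scene","top"):
    p=bot.read_camera(n);T=np.array(p["T"]);K=p["camera_matrix"]
    print(T.round(3).tolist(),np.round(K,1).tolist())
    q=K@(T[:3,:3].T@(o["eef_pos"]-T[:3,3]));print(q[:2]/q[2],q[2])
E
```

```text
[[-0.673, -0.411, 0.615, -0.27], [-0.739, 0.367, -0.564, 0.698], [0.006, -0.834, -0.551, 0.785], [0.0, 0.0, 0.0, 1.0]] [[410.0, 0.0, 279.2], [0.0, 410.0, 210.1], [0.0, 0.0, 1.0]]
[456.27030999 137.29606206] 1.3834212160270636
[[0.029, -0.991, 0.13, 0.369], [-0.999, -0.027, 0.021, -0.01], [-0.017, -0.131, -0.991, 1.225], [0.0, 0.0, 0.0, 1.0]] [[407.3, 0.0, 287.7], [0.0, 407.3, 211.3], [0.0, 0.0, 1.0]]
[549.82624322 310.85460149] 0.9611977989909416
```

View pics/s2.png

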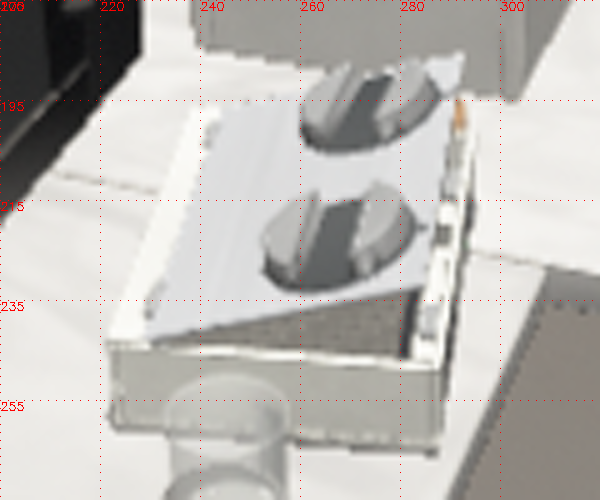

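View pics/t2.png

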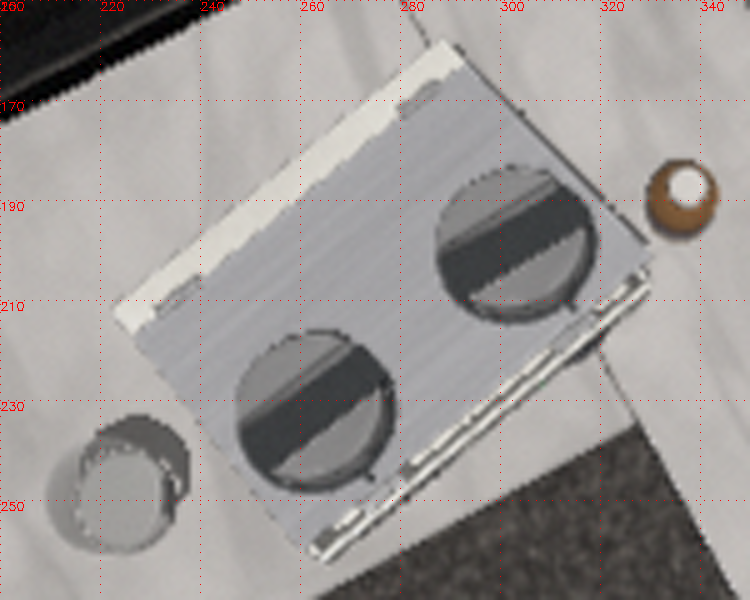

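Top view, z = 66 mm rim corners: (222.4,211), (289,157.6), (264,262.4), (330,207). In the scene view the rim corners are (221.6,244), (288,249) and (295,200), and the raised panel's near-left and near-right corners are (283.6,233) and (292,186). Both slots run roughly left-right, so the fasteners are nearly open. Next I'll fit the unit's pose.

```bash
cat > fit.py <<'E'
from h import *
from scipy.optimize import least_squares
s=bot.read_camera("scene");t=bot.read_camera("top")
def proj(p,X):
    T=np.array(p["T"]);q=p["camera_matrix"]@(T[:3,:3].T@(X-T[:3,3]));return q[:2]/q[2]
def pan(r,y,h,phi): # r from hinge toward near, h above hinge plane
    return np.array([.075-r*np.cos(phi)+h*np.sin(phi)*1, y, .066+r*np.sin(phi)+h*np.cos(phi)])
def W(v,l):
    c,n=np.cos(v[2]),np.sin(v[2]);return np.array([v[0]+c*l[0]-n*l[1],v[1]+n*l[0]+c*l[1],l[2]])
rim=lambda sx,sy:(lambda ph:np.array([.095*sx,.125*sy,.066]))
P=lambda *a:(lambda ph:pan(*a,ph))
obs=[(t,(222.4,211),rim(1,1)),(t,(289,157.6),rim(1,-1)),(t,(264,262.4),rim(-1,1)),(t,(330,207),rim(-1,-1)),
(s,(221.6,244),rim(1,1)),(s,(288,249),rim(-1,1)),(s,(295,200),rim(-1,-1)),
(s,(283.6,233),P(.17,.125,.006)),(s,(292,186),P(.17,-.125,.006)),
(t,(263,232),P(.115,.072,.018)),(t,(303,199),P(.115,-.072,.018)),(t,(330,198.5),P(.17,-.125,.006))]
f=lambda v:np.concatenate([proj(c,W(v,l(v[3])))-np.array(xy) for c,xy,l in obs])
r=least_squares(f,[.5,.03,.69,.3],loss="soft_l1");v=r.x
print(v.round(4));print(f(v).reshape(-1,2).round(1).tolist())
np.save("v.npy",v)
for ph in(v[3],0):
    for n,a in(("press",(.15,0,.006)),("sl",(.115,.072,.008)),("sr",(.115,-.072,.008))): print(n,W(v,pan(*a,ph)).round(4))
for n,xy,z in(("bottle",(336.5,187.5),.078),("beaker",(226,247),.081)): print(n,at_z(t,xy,z).round(3))
# slot direction from head-top line ends in the top picture (t2 crop px)
for n,a in(("L",((240,430),(370,365))),("L2",((262,478),(390,402))),("R",((440,248),(565,180))),("R2",((465,290),(590,222)))):
    A,B=[at_z(t,(200+x/5,150+y/5),.11) for x,y in a];d=A-B;print(n,"slot yaw minus unit y:",np.arctan2(d[1],d[0])-v[2]-np.pi/2)
E
python3 fit.py
```

```text
[0.5263 0.046  0.724  0.3022]
[[-0.1, 0.8], [-0.0, -0.2], [0.1, 0.5], [1.4, -0.3], [-1.2, -0.0], [-0.6, -0.1], [-0.6, 1.3], [0.7, -0.6], [-0.1, 0.3], [-0.5, -0.3], [-0.1, -0.7], [1.0, 2.7]]
press [0.4765 0.002  0.1164]
sl [0.4543 0.0785 0.1079]
sr [ 0.5497 -0.0294  0.1079]
press [ 0.4701 -0.0036  0.072 ]
sl [0.4486 0.0735 0.074 ]
sr [ 0.544  -0.0344  0.074 ]
bottle [ 0.592 -0.123  0.078]
beaker [0.414 0.184 0.081]
L slot yaw minus unit y: -0.2299390267433472
L2 slot yaw minus unit y: -0.1583272924339736
R slot yaw minus unit y: -0.19345870137698262
R2 slot yaw minus unit y: -0.1946200070428159
```

The fit is good to about 1 px: unit at (0.526, 0.046), yaw 0.724, panel at 0.30, slots at about 0.19. Before planning the swing to the left I need the height of the machine on the right.

```bash
python3 - <<'E'
from h import *
s=bot.read_camera("scene");t=bot.read_camera("top")
for n,a,b in(("screen top L",(390,100),(500,205)),("screen top R",(434,106),(554,196)),("front panel top-left",(359,172),(380,241)),("front bottom right",(425,208),(437,338)),("lid",(384,163),(452,245))):
    P,e=tri(ray(s,a),ray(t,b));print(n,P.round(3),round(e,3))
for z in(.2,.3): print(z,[at_z(t,x,z)[:2].round(3).tolist() for x in((380,241),(437,338),(525,255))])
E
```

```text
screen top L [ 0.494 -0.471  0.336] 0.047
screen top R [ 0.484 -0.654  0.275] 0.15
front panel top-left [ 0.418 -0.241  0.177] 0.046
front bottom right [ 0.202 -0.384  0.088] 0.041
lid [ 0.429 -0.427  0.141] 0.011
0.2 [[0.435, -0.222], [0.204, -0.359], [0.41, -0.58]]
0.3 [[0.429, -0.201], [0.22, -0.325], [0.406, -0.524]]
```

Call:
jog_arm --pt "0 0 0 0 0 -60 0" --pt "0 0 0 0 0 -120 0" --pt "0 0 0 0 0 -180 0" --pt "0 0 0 0 0 -240 0" --pt "0 0 -0.15 45 -35 -250 0" --pt "0 0 -0.32 90 -70 -250 0" --pt "0 0 -0.49 135 -107 -250 0" --pt "0 0 -0.66 180 -145 -250 0" --pt "0 0 -0.83 225 -185 -250 0" --pt "0 0 -1.0 260 -215 -250 0" --grip_force 60

```text
t: 2.55
eef_pos: [0.428, -0.3083, 0.4817]
tool_rot: [0.0, 0.754, 0.657, 0.0]
contact_force: [0.3, -0.3, 0.6]
gripper_width: 0.001
grasp_force: 0.0
```

```bash
cat >> h.py <<'E'
def delta(pos,yang):
    "shift (mm, tool axes) and turn about tool z to reach pos with tool y at world angle yang, tool down"
    o=bot.get_obs();M=rotm(o);cur=np.arctan2(M[1,1],M[0,1])
    print("t",o["t"],"pos",np.round(o["eef_pos"],4),"ydeg",np.degrees(cur).round(1),"z",M[:,2].round(3),"q",np.round(o["q"],2),"F",np.round(o["contact_force"],1),"w",round(float(o["gripper_width"]),2))
    dz=(cur-yang+np.pi)%(2*np.pi)-np.pi
    print("turn",dz.round(3),"shift",(M.T@(np.array(pos)-o["eef_pos"])*1000).round(1))
E
python3 - <<'E'
from h import *
delta([.4765,.002,.20],np.radians(121))
E
```

```text
t 2.55 pos [ 0.428  -0.3083  0.4817] ydeg -7.8 z [ 0.001 -0.    -1.   ] q [ 0.74  0.11 -0.27  1.5   0.03  1.54  0.34] F [ 0.3 -0.3  0.6] w 0.0
turn -2.248 shift [314.1   5.6 281.7]
```

Call:
jog_arm --pt "0 0 -0.18 50 0 0 0" --pt "0 0 -0.36 100 1 0 0" --pt "0 0 -0.54 155 2 20 0" --pt "0 0 -0.72 205 4 50 0" --pt "0 0 -0.9 255 5 80 0" --pt "0 0 -1.08 300 6 115 0" --pt "0 0 -1.26 314 6 165 0" --pt "0 0 -1.44 314 6 220 0" --pt "0 0 -1.62 314 6 270 0" --pt "0 0 -1.8 314 6 281 0"

```text
t: 3.8
eef_pos: [0.4758, -0.0015, 0.1972]
tool_rot: [-0.003, -0.046, 0.999, 0.0]
contact_force: [0.2, -0.5, -0.1]
gripper_width: 0.005
grasp_force: 0.0
```

```bash
python3 - <<'E'
from h import *
delta([.4765,.002,.130],np.radians(121))
s=bot.read_camera("scene")
cv2.imwrite("pics/s3.png",cv2.resize(s["pixels"][100:280,190:430,::-1],None,fx=3,fy=3))
E
```

```text
t 3.8 pos [ 0.4758 -0.0015  0.1972] ydeg 95.2 z [-0.006  0.    -1.   ] q [ 0.45  0.26 -0.67  2.01  0.2   0.94  1.35] F [ 0.2 -0.5 -0.1] w 0.0
turn -0.449 shift [-1.4  3.3 67.2]
```

View pics/s3.png

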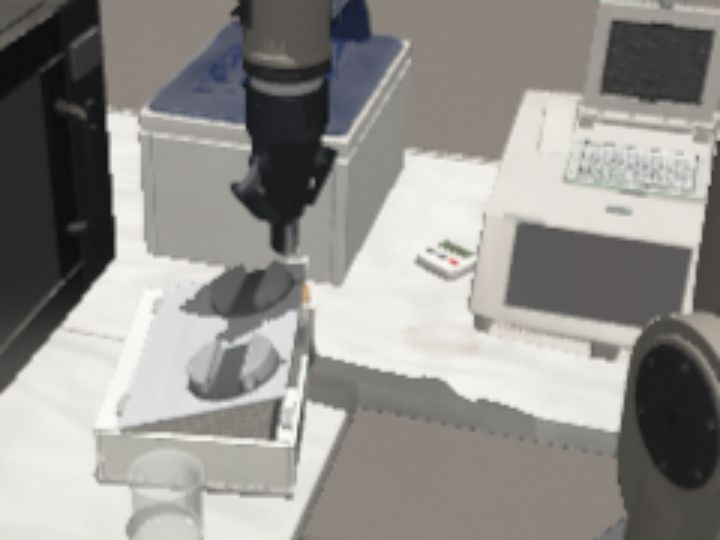

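Call:
jog_arm --pt "0 0 -0.15 -1 3 40 0" --pt "0 0 -0.3 -1 3 65 0" --pt "0 0 -0.45 -1 3 78 0" --pt "0 0 -0.45 -2 2 88 0" --pt "0 0 -0.45 -3 1 98 0" --pt "0 0 -0.45 -4 0 106 0" --pt "0 0 -0.45 -5 -1 113 0" --pt "0 0 -0.45 -6 -2 119 0" --pt "0 0 -0.45 -6 -2 123 0" --pt "0 0 -0.45 -6 -2 126 0"

```text
t: 5.1
eef_pos: [0.4841, -0.0029, 0.074]
tool_rot: [-0.0, -0.264, 0.964, -0.0]
contact_force: [-1.5, -1.3, 2.8]
gripper_width: -0.004
grasp_force: 1.2
```

```bash
python3 - <<'E'
from h import *
delta([.470,-.0036,.068],np.radians(121))
E
```

```text
t 5.1 pos [ 0.4841 -0.0029  0.074 ] ydeg 120.6 z [-0. -0. -1.] q [ 0.41  0.47 -0.65  2.1   0.44  0.71  1.58] F [-1.5 -1.3  2.8] w -0.0
turn -0.006 shift [12.5  6.6  6. ]
```

Call:
jog_arm --pt "0 0 0 4 2 2 0" --pt "0 0 0 8 4 4 0" --pt "0 0 0 12 6 6 0" --pt "0 0 0 12 6 8 0" --pt "0 0 0 12 6 9 0"

```text
t: 5.72
eef_pos: [0.4795, -0.0028, 0.0715]
tool_rot: [0.008, -0.264, 0.964, -0.003]
contact_force: [-4.3, -2.9, 59.7]
gripper_width: 0.002
grasp_force: 29.9
```

Call:
jog_arm --pt "0 0 0 6 3 -20 0" --pt "0 0 0 6 3 -60 0" --pt "0 0 0 6 3 -90 0" --pt "0 0 0 6 3 -90 0"

```text
t: 6.22
eef_pos: [0.4655, -0.0041, 0.1572]
tool_rot: [0.002, -0.264, 0.964, -0.001]
contact_force: [0.7, -0.7, -0.1]
gripper_width: 0.0
grasp_force: 0.0
```

```bash
python3 - <<'E'
from h import *
v=np.load("v.npy")
s=bot.read_camera("scene");t=bot.read_camera("top")
for n in("slot_left","slot_right","panel_press"):
    a=bot.tip_of(n,s)[:1];b=bot.tip_of(n,t)[:1];z=.072 if n[0]=="p" else .074
    for p,L in((s,a),(t,b)):
        for x in L: print(n,round(x["score"],2),at_z(p,x["xy"],z).round(4))
a=cv2.resize(s["pixels"][175:275,200:320,::-1],(480,400),interpolation=cv2.INTER_CUBIC)
b=cv2.resize(t["pixels"][150:270,210:350,::-1],(466,400),interpolation=cv2.INTER_CUBIC)
cv2.imwrite("pics/c4.png",cv2.resize(np.hstack([a,b]),(800,338)))
delta([.431,.093,.13],v[2]+np.pi/2-.19)
E
```

```text
slot_left 0.62 [0.4403 0.0581 0.074 ]
slot_left 0.97 [0.4497 0.0672 0.074 ]
slot_right 0.92 [ 0.5395 -0.044   0.074 ]
panel_press 0.62 [ 0.4709 -0.0079  0.072 ]
t 6.625 pos [ 0.4637 -0.0041  0.1546] ydeg 120.7 z [-0.001  0.    -1.   ] q [ 0.52  0.32 -0.75  2.08  0.29  0.85  1.71] F [-0.1 -0.7 -0.7] w -0.0
turn 0.001 shift [-21.4 100.2  24.7]
```

View pics/c4.png

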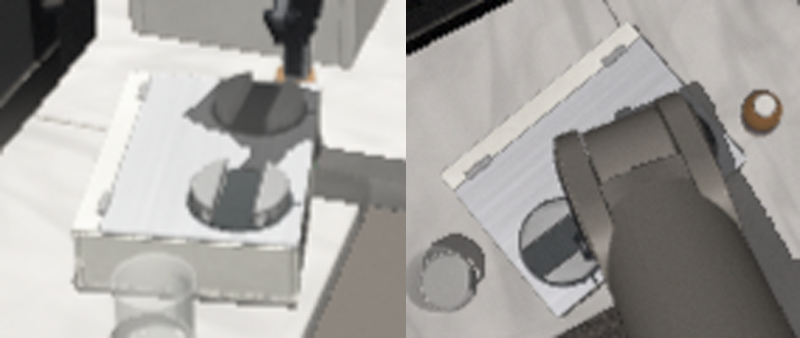

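```bash
python3 - <<'E'
from h import *
v=np.load("v.npy")
s=bot.read_camera("scene");t=bot.read_camera("top")
print(at_z(t,(265.8,235.6),.09),at_z(s,(271.1,230.6),.09))
# slot edges in top crop view: far edge & near edge of dark band
f=lambda x,y:at_z(t,((x-406)/2.815+210,y/2.815+150),.085)
for A,B in(((524,238),(563,207)),((541,263),(585,232))):
    d=f(*A)-f(*B);print(v[2]+np.pi/2-np.arctan2(d[1],d[0]))
P=np.round(t["pixels"][190:270,225:305,::-1]);cv2.imwrite("pics/c5.png",cv2.resize(P,(560,560),interpolation=cv2.INTER_CUBIC))
E
```

```text
[0.44806311 0.07308782 0.09      ] [0.44238893 0.07543393 0.09      ]
0.019670708166605877
0.07984848367144304
```

View pics/c5.png

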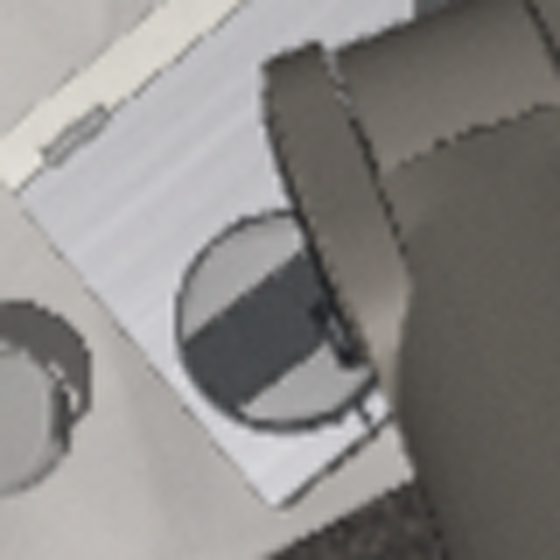

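The panel is shut and the left slot band is clearly visible. Its upper edge runs (185,345)-(303,248) in the crop, so it is closer to 0.05 than 0.19. I'll measure that numerically.

```bash
python3 - <<'E'
from h import *
v=np.load("v.npy")
t=bot.read_camera("top")
g=cv2.resize(cv2.cvtColor(t["pixels"],cv2.COLOR_RGB2GRAY)[190:270,225:305],None,fx=7,fy=7,interpolation=cv2.INTER_CUBIC).astype(float)
W=lambda x,y,z:at_z(t,(225+(x+.5)/7-.5,190+(y+.5)/7-.5),z)
up=[];lo=[]
for c in range(205,290,5):
    col=np.gradient(cv2.GaussianBlur(g[:,c:c+1],(1,9),0)[:,0]); r0=345-(c-185)*.82
    a=int(r0); k=a-22+np.argmin(col[a-22:a+22]); up.append((c,k))
for c in range(250,318,5):
    col=np.gradient(cv2.GaussianBlur(g[:,c:c+1],(1,9),0)[:,0]); a=int(408-(c-240)*.74)
    lo.append((c,a-18+np.argmax(col[a-18:a+18])))
for L in(up,lo):
    L=np.array(L);
    for _ in range(2):
        p=np.polyfit(L[:,0],L[:,1],1);e=abs(np.polyval(p,L[:,0])-L[:,1]);L=L[e<=max(3,np.median(e)*2)]
    A,B=[W(x,np.polyval(p,x),.09) for x in(200,310)];d=A-B
    u=np.array([np.cos(v[2]),np.sin(v[2])]);c0=W(281,320,.09)
    n=np.array([d[1],-d[0]])/np.hypot(*d[:2])
    print(len(L),p,"theta",v[2]+np.pi/2-np.arctan2(d[1],d[0]),"dist from fit centre",(A[:2]-[.4486,.0735])@n*1000)
E
```

```text
17 [ -0.77058824 480.85294118] theta 0.03526097431191699 dist from fit centre 19.60775766332323
14 [ -0.7621978  591.89230769] theta 0.042696538592167155 dist from fit centre -16.50682386649858
```

```bash
cat >> h.py <<'E'
def arc(phis,r=26.):
    for p in phis: print([0,0,round(p,2),round(-r*np.sin(p)),round(r*(np.cos(p)-1)),0,0],end=", ")
    print()
E
python3 - <<'E'
from h import *
v=np.load("v.npy");c=np.array([.4493,.0741]);a=v[2]+np.pi/2-.04
delta([*(c+.026*np.array([np.cos(a),np.sin(a)])),.11],a)
arc(np.arange(.17,1.71,.17));arc([1.75,1.8,1.85])
E
```

```text
t 6.775 pos [ 0.464  -0.0041  0.155 ] ydeg 120.7 z [-0.001  0.    -1.   ] q [ 0.52  0.32 -0.75  2.08  0.29  0.85  1.71] F [-0.2 -0.5 -0. ] w 0.0
turn -0.149 shift [-23.4 100.4  45. ]
[0, 0, np.float64(0.17), -4, 0, 0, 0], [0, 0, np.float64(0.34), -9, -1, 0, 0], [0, 0, np.float64(0.51), -13, -3, 0, 0], [0, 0, np.float64(0.68), -16, -6, 0, 0], [0, 0, np.float64(0.85), -20, -9, 0, 0], [0, 0, np.float64(1.02), -22, -12, 0, 0], [0, 0, np.float64(1.19), -24, -16, 0, 0], [0, 0, np.float64(1.36), -25, -21, 0, 0], [0, 0, np.float64(1.53), -26, -25, 0, 0], [0, 0, np.float64(1.7), -26, -29, 0, 0], 
[0, 0, 1.75, -26, -31, 0, 0], [0, 0, 1.8, -25, -32, 0, 0], [0, 0, 1.85, -25, -33, 0, 0],
```

Call:
jog_arm --pt "0 0 -0.05 -8 35 0 0" --pt "0 0 -0.1 -16 70 0 0" --pt "0 0 -0.15 -23 100 0 0" --pt "0 0 -0.15 -23 100 30 0" --pt "0 0 -0.15 -23 100 45 0" --pt "0 0 -0.15 -23 100 45 0"

```text
t: 7.52
eef_pos: [0.4322, 0.0931, 0.1094]
tool_rot: [-0.001, -0.336, 0.942, 0.0]
contact_force: [0.9, 0.7, 0.6]
gripper_width: -0.001
grasp_force: 0.0
```

```bash
python3 - <<'E'
from h import *
v=np.load("v.npy");c=np.array([.4493,.0741]);a=v[2]+np.pi/2-.04
delta([*(c+.026*np.array([np.cos(a),np.sin(a)])),.079],a)
E
```

```text
t 7.525 pos [0.4322 0.0931 0.1094] ydeg 129.2 z [-0.003 -0.    -1.   ] q [ 0.32  0.38 -0.78  2.16  0.39  0.75  1.54] F [0.9 0.7 0.6] w -0.0
turn 0.001 shift [-1.3  0.4 30.4]
```

Call:
jog_arm --pt "0 0 0 -1 0 12 0" --pt "0 0 0 -1 0 22 0" --pt "0 0 0 -1 0 30 0" --pt "0 0 0 -1 0 30 0"

```text
t: 8.02
eef_pos: [0.4333, 0.0941, 0.0797]
tool_rot: [-0.001, -0.336, 0.942, 0.0]
contact_force: [-0.5, 0.6, 0.6]
gripper_width: 0.002
grasp_force: 0.0
```

Call:
jog_arm --pt "0 0 0.15 -4 0 0 0" --pt "0 0 0.3 -8 -1 0 0" --pt "0 0 0.45 -11 -3 0 0" --pt "0 0 0.6 -15 -5 0 0" --pt "0 0 0.75 -18 -7 0 0" --pt "0 0 0.9 -20 -10 0 0" --pt "0 0 1.05 -23 -13 0 0" --pt "0 0 1.2 -24 -17 0 0" --pt "0 0 1.35 -25 -20 0 0" --pt "0 0 1.5 -26 -24 0 0"

```text
t: 9.28
eef_pos: [0.4674, 0.0935, 0.0801]
tool_rot: [-0.001, 0.398, 0.918, -0.0]
contact_force: [-4.3, 4.7, -1.1]
gripper_width: 0.003
grasp_force: 3.1
```

```bash
python3 - <<'E'
from h import *
v=np.load("v.npy");c=np.array([.4493,.0741])
for th in(1.57,1.75,1.82):
    a=v[2]+np.pi/2-th;delta([*(c+.026*np.array([np.cos(a),np.sin(a)])),.079],v[2])
print(bot.get_obs()["torque"])
E
```

```text
t 9.275 pos [0.4674 0.0935 0.0801] ydeg 43.1 z [-0.003  0.001 -1.   ] q [-0.01  0.4  -0.38  2.12  0.23  0.66  0.21] F [-4.3  4.7 -1.1] w 0.0
turn 0.029 shift [-2.5 -0.5  1.1]
t 9.275 pos [0.4674 0.0935 0.0801] ydeg 43.1 z [-0.003  0.001 -1.   ] q [-0.01  0.4  -0.38  2.12  0.23  0.66  0.21] F [-4.3  4.7 -1.1] w 0.0
turn 0.029 shift [-7.2 -1.1  1.1]
t 9.275 pos [0.4674 0.0935 0.0801] ydeg 43.1 z [-0.003  0.001 -1.   ] q [-0.01  0.4  -0.38  2.12  0.23  0.66  0.21] F [-4.3  4.7 -1.1] w 0.0
turn 0.029 shift [-8.9 -1.5  1.1]
[0.92531317 1.01391141 0.04168345]
```

Call:
jog_arm --pt "0 0 0.03 -3 0 1 0" --pt "0 0 0.03 -6 -1 1 0" --pt "0 0 0.03 -8 -1 1 0" --pt "0 0 0.03 -9 -1 1 0" --pt "0 0 0.03 -9 -1 1 0"

```text
t: 9.9
eef_pos: [0.4713, 0.0858, 0.0789]
tool_rot: [-0.002, 0.409, 0.912, -0.001]
contact_force: [-9.1, 3.8, 4.8]
gripper_width: -0.001
grasp_force: 4.1
```

Call:
jog_arm --pt "0 0 0 -2 0 0 0" --pt "0 0 0 -4 0 0 0" --pt "0 0 0 -5 0 0 0" --pt "0 0 0 -5 0 0 0"

```text
t: 10.4
eef_pos: [0.4717, 0.0847, 0.0787]
tool_rot: [-0.005, 0.408, 0.913, -0.001]
contact_force: [-17.5, 10.8, 12.7]
gripper_width: 0.001
grasp_force: 9.9
```

Call:
jog_arm --pt "0 0 0 5 0 0 0" --pt "0 0 0 7 0 0 0" --pt "0 0 0 7 0 -30 0" --pt "0 0 0 7 0 -60 0" --pt "0 0 0 25 35 -80 0" --pt "0 0 0 40 75 -80 0" --pt "0 0 0 40 75 -80 0"

```text
t: 11.28
eef_pos: [0.5092, 0.1642, 0.1603]
tool_rot: [0.001, 0.408, 0.913, 0.002]
contact_force: [0.1, -0.9, 0.1]
gripper_width: -0.005
grasp_force: 0.0
```

```bash
python3 - <<'E'
from h import *
v=np.load("v.npy")
s=bot.read_camera("scene");t=bot.read_camera("top")
a=cv2.resize(s["pixels"][175:275,200:320,::-1],(480,400),interpolation=cv2.INTER_CUBIC)
b=cv2.resize(t["pixels"][175:275,235:345,::-1],(440,400),interpolation=cv2.INTER_CUBIC)
cv2.imwrite("pics/c6.png",np.hstack([a[:,120:],b]))
c=np.array([.545,-.0335]);a=v[2]+np.pi/2-.04
delta([*(c+.026*np.array([np.cos(a),np.sin(a)])),.15],a)
E
```

```text
t 11.375 pos [0.5075 0.1604 0.1592] ydeg 41.6 z [-0. -0. -1.] q [-0.08  0.36 -0.41  1.94  0.19  0.87  0.13] F [-0.5 -0.9  0.3] w 0.0
turn -1.529 shift [-143.9  -99.6    9.2]
```

View pics/c6.png

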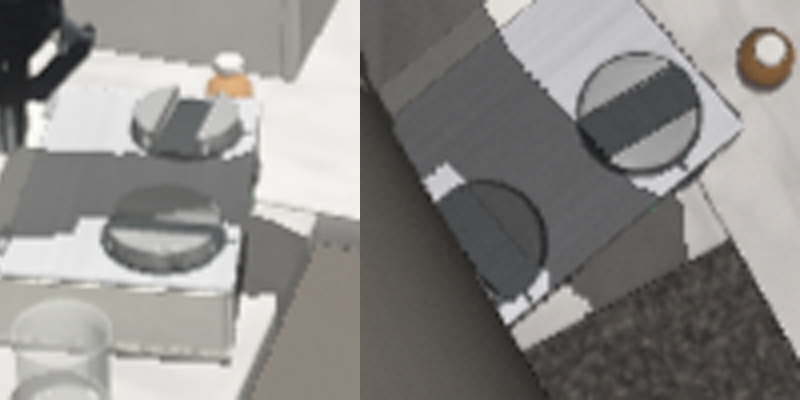

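Left fastener: its slot now runs near-far. Right fastener: the head is centred at about (640,112) in the crop, with band edges (580,125)-(670,65) and (610,158)-(700,100). Next I'll convert those to world coordinates.

```bash
python3 - <<'E'
from h import *
v=np.load("v.npy");t=bot.read_camera("top")
W=lambda x,y:at_z(t,(235+(x-360)/4-.4,175+y/4-.4),.09)[:2]
print("centre",W(640,112))
th=[];D=[]
for A,B in(((580,125),(670,65)),((610,158),(700,100))):
    d=W(*A)-W(*B);th.append(v[2]+np.pi/2-np.arctan2(d[1],d[0]));n=np.array([d[1],-d[0]])/np.hypot(*d);D.append((W(*A)-[.545,-.0335])@n*1000)
print(th,D)
c=np.array([.545,-.0335]);a=v[2]+np.pi/2-np.mean(th)
delta([*(c+.026*np.array([np.cos(a),np.sin(a)])),.13],a)
E
```

```text
centre [ 0.54415706 -0.03295691]
[np.float64(0.1038491372591186), np.float64(0.12102851016811167)] [np.float64(15.586371923607684), np.float64(-16.25813939674185)]
t 11.425 pos [0.5072 0.1596 0.159 ] ydeg 41.5 z [-0.001 -0.001 -1.   ] q [-0.08  0.36 -0.41  1.95  0.19  0.87  0.13] F [-0.2 -0.8 -0. ] w 0.0
turn -1.457 shift [-143.8  -96.8   29.1]
```

Call:
jog_arm --pt "0 0 -0.18 -20 -14 0 0" --pt "0 0 -0.36 -40 -27 0 0" --pt "0 0 -0.54 -60 -40 0 0" --pt "0 0 -0.72 -80 -54 0 0" --pt "0 0 -0.9 -100 -67 0 0" --pt "0 0 -1.08 -120 -80 0 0" --pt "0 0 -1.26 -144 -97 0 0" --pt "0 0 -1.44 -144 -97 10 0" --pt "0 0 -1.457 -144 -97 40 0" --pt "0 0 -1.457 -144 -97 45 0"

```text
t: 12.68
eef_pos: [0.5283, -0.013, 0.1126]
tool_rot: [-0.002, -0.3, 0.954, 0.0]
contact_force: [-0.2, 0.6, -0.1]
gripper_width: 0.002
grasp_force: 0.0
```

```bash
python3 - <<'E'
from h import *
v=np.load("v.npy");c=np.array([.545,-.0335]);a=v[2]+np.pi/2-.11
delta([*(c+.026*np.array([np.cos(a),np.sin(a)])),.079],a)
E
```

```text
t 12.675 pos [ 0.5283 -0.013   0.1126] ydeg 125.0 z [-0.004 -0.001 -1.   ] q [ 0.41  0.47 -0.63  1.97  0.37  0.82  1.76] F [-0.2  0.6 -0.1] w 0.0
turn -0.004 shift [-1.9 -0.4 33.5]
```

Call:
jog_arm --pt "0 0 0 -1 0 12 0" --pt "0 0 0 -1 0 24 0" --pt "0 0 0 -1 0 33 0" --pt "0 0 0 -1 0 33 0"

```text
t: 13.18
eef_pos: [0.5308, -0.0106, 0.0806]
tool_rot: [-0.001, -0.301, 0.953, 0.0]
contact_force: [0.0, -0.4, 0.2]
gripper_width: 0.0
grasp_force: 0.0
```

Call:
jog_arm --pt "0 0 0.15 -4 0 0 0" --pt "0 0 0.3 -8 -1 0 0" --pt "0 0 0.45 -11 -3 0 0" --pt "0 0 0.6 -15 -5 0 0" --pt "0 0 0.75 -18 -7 0 0" --pt "0 0 0.9 -20 -10 0 0" --pt "0 0 1.05 -23 -13 0 0" --pt "0 0 1.2 -24 -17 0 0" --pt "0 0 1.35 -25 -20 0 0" --pt "0 0 1.45 -26 -24 0 0"

```text
t: 14.42
eef_pos: [0.565, -0.0132, 0.0812]
tool_rot: [-0.002, 0.408, 0.913, 0.0]
contact_force: [-3.9, 4.0, 0.5]
gripper_width: -0.001
grasp_force: 2.8
```

Call:
jog_arm --pt "0 0 0 -3 0 1 0" --pt "0 0 0 -5 0 1 0" --pt "0 0 0 -7 -1 1 0" --pt "0 0 0 -7 -1 1 0"

```text
t: 14.92
eef_pos: [0.5683, -0.0199, 0.0803]
tool_rot: [-0.002, 0.406, 0.914, -0.0]
contact_force: [-6.4, 3.6, 2.2]
gripper_width: 0.001
grasp_force: 2.9
```

Call:
jog_arm --pt "0 0 0 -2 0 0 0" --pt "0 0 0 -4 0 0 0" --pt "0 0 0 -6 0 0 0" --pt "0 0 0 -6 0 0 0"

```text
t: 15.42
eef_pos: [0.5689, -0.0215, 0.0799]
tool_rot: [-0.006, 0.405, 0.914, -0.001]
contact_force: [-14.7, 8.3, 11.9]
gripper_width: -0.0
grasp_force: 8.6
```

Call:
jog_arm --pt "0 0 0 -2 0 0 0" --pt "0 0 0 -3 0 0 0" --pt "0 0 0 -3 0 0 0"

```text
t: 15.8
eef_pos: [0.5691, -0.0217, 0.0797]
tool_rot: [-0.008, 0.405, 0.914, -0.001]
contact_force: [-21.2, 12.9, 16.9]
gripper_width: 0.002
grasp_force: 12.1
```

Call:
jog_arm --pt "0 0 0 6 0 0 0" --pt "0 0 0 10 0 0 0" --pt "0 0 0 10 0 -30 0" --pt "0 0 0 10 0 -80 0" --pt "0 0 0 10 0 -130 0" --pt "0 0 0 -20 0 -190 0" --pt "0 0 0 -60 -30 -230 0" --pt "0 0 0 -100 -60 -250 0" --pt "0 0 0 -140 -80 -250 0" --pt "0 0 0 -140 -80 -250 0"

```text
t: 17.05
eef_pos: [0.6105, -0.1912, 0.3306]
tool_rot: [0.001, 0.41, 0.912, -0.001]
contact_force: [-0.1, 0.2, -0.1]
gripper_width: 0.001
grasp_force: 0.0
```

```bash
python3 - <<'E'
from h import *
s=bot.read_camera("scene");t=bot.read_camera("top")
a=cv2.resize(s["pixels"][175:275,200:320,::-1],(480,400),interpolation=cv2.INTER_CUBIC)
b=cv2.resize(t["pixels"][155:265,220:345,::-1],(455,400),interpolation=cv2.INTER_CUBIC)
cv2.imwrite("pics/c7.png",np.hstack([a[:,135:],b]))
delta([.5,0,.3],0)
E
```

```text
t 17.15 pos [ 0.6106 -0.1857  0.3303] ydeg 41.9 z [ 0.  0. -1.] q [ 0.34  0.35 -0.19  1.51  0.07  1.28  0.87] F [0.6 1.2 0.5] w 0.0
turn 0.732 shift [212.   41.8  30.3]
```

View pics/c7.png

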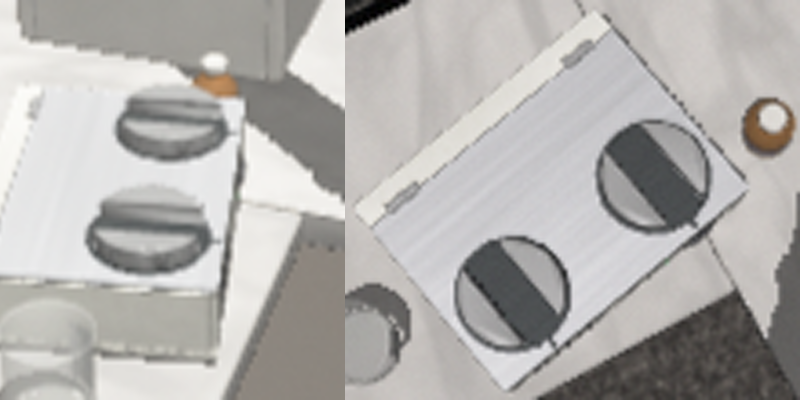

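The panel is flat, both slots point at the dark bars parallel to the panel's sides, and the bottle and beaker haven't moved. Handing in.

```bash
python3 -c "
from station import bot
print(bot.hand_in())"
```

```text
the job is handed in; nothing more can be done
None
```

The panel is shut and both fasteners are turned clockwise to their stops, confirmed by a clear rise in force and the final pictures; the job was handed in at about 17 s with the arm clear and the beaker and bottle undisturbed.

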